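Stow the tag sleeve under the sprung flap

TASK

Stow the red tag sleeve in the shelf's flap compartment: slide it along the shelf to the mouth, then press the flap's yellow wing down with one fingertip to hold the flap open while the other fingertip pushes the sleeve under the lip and all the way in, and let the flap spring fully shut behind it. Only push the sleeve: do not pinch it, lift it or tip it up. Leave the canister, the applicator and the two green tags where they are.

Things in the scene. Friction and masses are not known exactly. Their poses are not given: they have to be found in the camera images.
- bay: Fixed aluminium compartment on the shelf, placed and turned differently each start; its floor is the shelf. Origin: shelf height (z = 0), middle of the mouth, on the plane of the shut flap's lips. x points into the compartment (the way to push), y left to hinge and wing, z up. Side walls 22 mm high, 4 thick, inner faces at y = -31 and +31, from x = -35 to +72 mm. Back wall's inner face at x = +68.
- guide (a point): Point between the tips of the two 45 mm guides that flare out ahead of the side walls, at shelf height: x = -77, y = 0 mm in the bay's frame. The guides are 22 mm high, 84 mm apart here, narrowing to 62 mm at x = -35, and centre a sleeve pushed in; one pushed askew can wedge: back off and push again on the side of its rear end that lags.
- notch (a point): On the flap: closed end of the fingertip notch in its cover, at the cover's underside (bay frame x = 26, y = 0, z = 24 mm when shut). The notch lets a fingertip follow the sleeve in: 26 mm deep, open to the front, y -22 to +22 shut; with the flap open it has swung left to about y -12 to +29, so push a little left of the middle. Cover: 3 mm thick, x 0 to 74, y -37 to +48 mm.
- lip (a point): On the flap: middle of the lower edge of its right lip (bay frame x = 1.5, y = -27, z = 6 mm when shut). Lips are 3 mm thick, hanging at x = 0 to 3 mm beside the notch: right y -32 to -22, down to 6 mm above the shelf; left y +22 to +29, down to 15 mm. Shut, they bar the sleeve both ways; pushing the sleeve against them does not open the flap.
- flap: The flap (cover, lips and wing in one). Origin on the hinge line, which is parallel to the bay's x at y = +50, z = 12 mm, from x = -120 to +74 mm (8 mm tube); origin at x = 0. Its axes match the bay's when shut; opening is its roll about -x: 0 shut, 0.40 rad fully open (stop). Lips clear the sleeve above about 0.2 rad; 0.3 gives room. A spring shuts it; holding it takes 3 to 6 N pressed 45 mm out on the wing.
- wing (a point): Yellow press wing, rigid part of the flap left of the hinge: 150 mm along the hinge, 54 outwards, 3 thick. This point: middle of its top face. Spans bay x -120 to +30 mm, 8 to 62 mm out from the hinge line. Shut, it slopes up outwards by 0.40 rad; fully open it is level, top 10 mm above the shelf: a fingertip can press anywhere and slide along it, the other at equal height behind the sleeve.
- sleeve: The loose red plastic tag sleeve (a closed flat block, green tag showing on top): 52 mm long (its x), 56 mm wide (its y), 18 mm high, upright corners rounded to 8 mm, 0.16 kg or so. Origin: centre of its underside. It lies flat on the shelf in front of the compartment's mouth, its x roughly along the bay's x, somewhat askew and off the middle line.
- canister: Bystander: stainless pin canister standing upright, 48 mm across, 75 mm tall. Origin: centre of its underside.
- tag_a: Bystander: green calf tag lying flat, about 77 by 60 mm, 5 mm thick with a 9 mm high stud. Origin: underside, near its middle.
- tag_b: Bystander: second green calf tag, the same as the first. Origin: underside, near its middle.
- applicator: Bystander: silver plier-like tag applicator lying left of the wing, about 230 mm long (its y), 80 mm wide, 26 mm high. Origin: at shelf height near its middle.

How it is judged:
By the outcome, as a careful person would: the job done as asked, in the order asked, and still so for the second after the job is handed in, with the robot touching nothing.
It also fails if it takes over 64 s, if anything falls off the work surface, if the arm or the gripper's body presses on something with over 40 N, if the wrist force passes 120 N, or if a joint passes its speed limit or range.

ROBOT

A 6-joint arm with a two-finger parallel gripper is mounted at the origin on the work surface. World frame = base frame: x ahead of the robot, y to its left, z up, the work surface at z = 0. Lengths are in mm, angles in rad, forces in N, time in s.
With the tool pointing down it reaches from about 275 to 750 mm from the base axis. Payload 10.2 kg.
Tool frame: the origin (TCP) lies between the finger pads; the fingertips stand 17 mm ahead of it and the grasp point (between the pads) lies 2 mm behind it; z points along the fingers, y is the line along which they close (so a half turn about z gives the same grasp; the last joint's range is limited). The gripper opens to 85 mm and grips with 20 to 120 N. Pads are 22 mm wide; open, the fingers measure 114 mm over their backs; the gripper's body (76 mm by 85 mm) begins 54 mm behind the grasp point. The pads swing forward as they close: fully open they stand 13 mm farther back than shut.
Start: joints at [-1.439, 0.313, 1.498, -0, 1.331, -0.223], TCP at [182.374, -492.312, 248.294] pointing down, gripper open.
Joint ranges: [-2.94, 2.94], [-0.97, 2.17], [0.19, 2.56], [-1.23, 4.37], [0.02, 3.11], [-2.88, 2.88]. Speed limits (rad/s): [2.39, 2.39, 3.01, 3.14, 3.14, 3.14].

INTERFACE

Orientations are given as a unit quaternion [w, x, y, z].
In Python, from rig import * gives the robot as it stands.
- The arm moves only by the tool step_arm, never from a script. Its argument "commands" is text: rows parted by semicolons, each of 7 numbers parted by spaces: the opening, from 0 (shut) to 1 (fully open), then the shift along the tool's x, y, z in cm, then the turn, a rotation vector about the tool's x, y, z in rad. In form: hand x y z rx ry rz; .... A call has 1 to 20 rows; each row is the pose to reach, as a shift and turn from the pose commanded when the call began, along the tool's axes at that moment; what a row does not reach only later rows make up. A row lasts 1/12 s, in which the tool goes at most 41.7 mm and 7.16 degrees, less where a joint would pass 70% of its speed; a pose out of reach is approached as far as the arm can. A call with a gripper value outside its range is refused whole. The fingers move at their own pace and stop on an object; "newtons" is the grip in N (left out, the last holds). Time passes only in rows, so rows that repeat a pose let the fingers close. It gives the time, the measured TCP pose, the force, the opening and the grip force at its end, in the units of the state.
- sense(): the state, without advancing time (a new reading comes with each control period).
- capture(name): name is "scene" or "top" or "wrist"; returns the picture (480x640x3 uint8, red, green, blue); there is no depth.
- camera_model(name): a dict with "mtx" (3x3 intrinsics, pixels), "k1" (the pictures are not rectified: a ray, as slopes to the right and down, at radius r is drawn at 1 + k1 r^2 times it, then the intrinsics apply), "eye" and "rotation" of the camera in the world. Camera axes: x right, y down, z forward; pixel columns grow to the right and rows downward; lengths in mm; the calibration is good to about 2 mm. A picture is of the moment at which its call begins: read the wrist's pose just before it. camera_model takes no time and is no camera call; for the wrist camera it gives the pose at the moment of the call.
- finish_job(): hands the job in; it is judged then, once.
Trained networks look in the newest picture that a camera, given by its name, has taken for a name from the list of things; names that differ only in an ending like _2 or _b are one class to them, and where a whole thing is asked for, a point or a joint stands for the part that bears it (a point fixed in the world has none). Each returns a list of dicts, best first, with "score" (0 to 1); they miss things now and then, are a little off and sometimes report something else, mostly with a low value. They report only what shows in the picture. A call takes as long as a camera call.
- search_frame(camera, label): "rect" ([centre column, centre row, width, height] in pixels, round what is visible of it).
- trace(camera, label): "mask" (480x640 bool, what is visible of it) and "rect" ([centre column, centre row, width, height] in pixels, round what is visible of it).
- spot_point(camera, label): "xy" ([column, row] in pixels: a listed point, or the origin of a listed thing).
The state is a dict: "time_s": time; "joints": joint angles; "dq": joint speeds; "tau": joint torques, N m; "eef_pos": TCP position; "ee_rot": TCP orientation; "force": force on the tool from outside, world axes, zero at the start; "wrist_torque": the same for the moment, N m; "grip_width": opening from 0.0 (shut) to 1.0 (fully open); "grip_force": force on a finger pad.
Only numpy, scipy, OpenCV 4.12 (cv2) and the standard library are available. Lean on these libraries where they do the work, as an engineer would, in place of code of your own. Each camera call takes 0.05 s, during which the arm holds its last target. There are 200 camera calls.

## Working session

There is one attempt and no reset: what is moved stays moved. The work goes in short steps, Python scripts to look and compute and a tool call to move; the robot and the scene stay as the last step left them, time stands still between calls to the robot, and variables do not carry over. Pictures are saved under pics/ and viewed, at most 15 in all, crops included, and the job is handed in when it is done.

Besides the shell and the picture viewer there is one more tool, called after "Emit:" in YAML: its name, and indented under it one key for each argument. step_arm: Moves the arm, as the interface text tells. Its arguments: {"type":"object","properties":{"commands":{"type":"string"},"newtons":{"type":"number"}},"required":["commands"]}

```bash
mkdir -p pics; ls; cat > h.py <<'E'
from rig import *
import numpy as np, cv2
def ray(cam,px):
    m=camera_model(cam);K=np.array(m["mtx"],float)
    d=np.linalg.inv(K)@np.array([px[0],px[1],1.0]);s=d[:2].copy();u=s.copy()
    for _ in range(20): u=s/(1+m["k1"]*(u@u))
    return np.array(m["eye"],float),np.array(m["rotation"],float)@np.array([u[0],u[1],1])
def hit(cam,px,z):
    e,d=ray(cam,px);return e+d*(z-e[2])/d[2]
def proj(cam,P):
    m=camera_model(cam);p=np.array(m["rotation"]).T@(np.array(P,float)-np.array(m["eye"]))
    u=p[:2]/p[2];u=u*(1+m["k1"]*(u@u));K=np.array(m["mtx"]);return (K@np.array([u[0],u[1],1]))[:2]
E
python3 - <<'E'
from h import *
np.set_printoptions(precision=1,suppress=True)
s=sense();print(s["time_s"],s["eef_pos"],s["ee_rot"])
for c in ("top","scene"):
    im=capture(c);cv2.imwrite(f"pics/{c}0.png",im[:,:,::-1])
    print(c,camera_model(c)["eye"])
    for n,z in (("bay",0),("guide",0),("notch",24),("lip",6),("flap",12),("wing",23),("sleeve",0),("canister",0),("applicator",0),("tag_a",0)):
        for r in spot_point(c,n)[:2]: print(n,round(r["score"],2),np.array(r["xy"]),hit(c,r["xy"],z))
print(sense()["time_s"])
E
```

```text
pics
0.0 [ 182.3 -492.1  247.7] [-0.   1.   0.2  0. ]
top [473.8 -14.5 875.2]Traceback (most recent call last):
  File "<stdin>", line 8, in <module>
  File "h.py", line 9, in hit
    e,d=ray(cam,px);return e+d*(z-e[2])/d[2]
        ~~~^^^^^^^^
  File "h.py", line 7, in ray
    return np.array(m["eye"],float),np.array(m["rotation"],float)@np.array([u[0],u[1],1])
                                    ~~~~~~~~~~~~~~~~~~~~~~~~~~~~~^~~~~~~~~~~~~~~~~~~~~~~~
ValueError: matmul: Input operand 1 has a mismatch in its core dimension 0, with gufunc signature (n?,k),(k,m?)->(n?,m?) (size 3 is different from 4)
```

```bash
sed -i 's/^import numpy.*/import numpy as np, cv2\nfrom scipy.spatial.transform import Rotation as R\ndef mat(q): return R.from_quat(np.array(q,float)[[1,2,3,0]]).as_matrix()/; s/np.array(m\["rotation"\],float)@/mat(m["rotation"])@/; s/np.array(m\["rotation"\]).T/mat(m["rotation"]).T/' h.py
python3 - <<'E'
from h import *
np.set_printoptions(precision=1,suppress=True)
print(mat(sense()["ee_rot"]))
for c in ("top","scene"):
    im=capture(c);cv2.imwrite(f"pics/{c}0.png",im[:,:,::-1])
    print(c,camera_model(c)["eye"])
    for n,z in (("bay",0),("guide",0),("notch",24),("lip",6),("flap",12),("wing",23),("sleeve",0),("canister",0),("applicator",0),("tag_a",0)):
        for r in spot_point(c,n)[:2]: print(n,round(r["score"],2),np.array(r["xy"]),hit(c,r["xy"],z))
print(sense()["time_s"])
E
```

```text
[[ 0.9  0.3 -0. ]
 [ 0.3 -0.9  0. ]
 [ 0.  -0.  -1. ]]
top [473.8 -14.5 875.2]
bay 0.82 [301.4 228.7] [643.8  11.1   0. ]
notch 0.63 [299.1 208.1] [674.8  14.6  24. ]
lip 0.72 [316.9 225.7] [648.  -15.7   6. ]
flap 0.95 [272.8 235.6] [629.4  59.4  12. ]
wing 0.94 [257.5 265.5] [576.7  83.2  23. ]
wing 0.69 [411.3 273. ] [ 564.7 -173.3   23. ]
sleeve 0.75 [320.7 303.4] [515.3 -22.5   0. ]
canister 0.69 [373.9 220.6] [ 658.5 -114.8    0. ]
applicator 0.72 [181.9 279.3] [554.9 215.8   0. ]
tag_a 0.82 [426.8 199.5] [ 696.8 -209.1    0. ]
tag_a 0.8 [409.8 272.2] [ 568.5 -175.     0. ]
scene [1201.6  422.6  979.5]
bay 0.6 [327.5 267.1] [637.7   8.7   0. ]
guide 0.63 [344.2 240.6] [555.8  -5.1   0. ]
guide 0.37 [329.5 267.9] [636.8  13.5   0. ]
notch 0.72 [322.5 270.8] [665.6  16.1  24. ]
notch 0.72 [317.2 266.4] [663.2   0.2  24. ]
lip 0.9 [319.9 266.2] [649.1  -3.4   6. ]
flap 0.64 [352.5 272.6] [624.   65.3  12. ]
wing 0.91 [373.9 261.3] [578.7  89.1  23. ]
wing 0.53 [354. 273.] [629.5  72.4  23. ]
sleeve 0.83 [349.7 225.2] [511.2 -21.4   0. ]
sleeve 0.61 [317.1 263.6] [643.8 -15.2  -0. ]
canister 0.78 [279.8 245.8] [ 654.9 -112.2    0. ]
applicator 0.55 [431.7 285.8] [543.5 215.6  -0. ]
tag_a 0.85 [233.5 240. ] [ 705.  -206.5    0. ]
tag_a 0.59 [283.3 209. ] [ 564.9 -176.1    0. ]
1.2
```

View pics/top0.png

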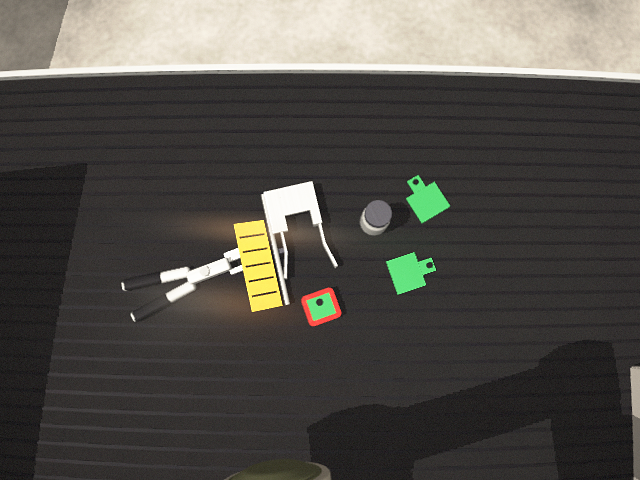

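```bash
cat >> h.py <<'E'
def togo(P,yaw):
    s=sense();M=mat(s["ee_rot"]);d=M.T@(np.array(P,float)-np.array(s["eef_pos"]))/10
    T=np.array([[np.cos(yaw),np.sin(yaw),0],[np.sin(yaw),-np.cos(yaw),0],[0,0,-1.]])
    print("shift cm",d.round(2),"rot",R.from_matrix(M.T@T).as_rotvec().round(3))
E
python3 - <<'E'
from h import *
np.set_printoptions(precision=2,suppress=True)
m=camera_model("wrist");s=sense();M=mat(s["ee_rot"])
print(M, M.T@(np.array(m["eye"])-s["eef_pos"]), M.T@mat(m["rotation"]),m["mtx"])
togo([540,10,300],0.18)
E
```

```text
[[ 0.94  0.35 -0.  ]
 [ 0.35 -0.94  0.  ]
 [-0.   -0.   -1.  ]] [  85.03   -0.2  -126.38] [[ 0.   -0.94 -0.33]
 [ 1.    0.    0.  ]
 [-0.   -0.33  0.94]] [[390.14   0.   321.34]
 [  0.   390.14 231.19]
 [  0.     0.     1.  ]]
shift cm [ 50.99 -34.68  -5.17] rot [-0.    0.    0.17]
```

```bash
python3 - <<'E'
from h import *
togo([600,10,220],0.18)
E
```

```text
shift cm [ 56.61 -32.59   2.83] rot [-0.     0.     0.175]
```

Emit:
step_arm:
  commands: "0.3 28 -16 1.5 0 0 0.09;0.3 28 -16 1.5 0 0 0.09;0.3 28 -16 1.5 0 0 0.09;0.3 28 -16 1.5 0 0 0.09;0.3 28 -16 1.5 0 0 0.09;0.3 28 -16 1.5 0 0 0.09;0.3 28 -16 1.5 0 0 0.09;0.3 28 -16 1.5 0 0 0.09;0.3 56.6 -32.6 2.8 0 0 0.175;0.3 56.6 -32.6 2.8 0 0 0.175;0.3 56.6 -32.6 2.8 0 0 0.175;0.3 56.6 -32.6 2.8 0 0 0.175;0.3 56.6 -32.6 2.8 0 0 0.175;0.3 56.6 -32.6 2.8 0 0 0.175;0.3 56.6 -32.6 2.8 0 0 0.175;0.3 56.6 -32.6 2.8 0 0 0.175;0.3 56.6 -32.6 2.8 0 0 0.175;0.3 56.6 -32.6 2.8 0 0 0.175;0.3 56.6 -32.6 2.8 0 0 0.175;0.3 56.6 -32.6 2.8 0 0 0.175"

```text
time_s: 2.87
eef_pos: [599.4, 9.0, 220.5]
ee_rot: [0.0, 0.996, 0.089, -0.0]
force: [0.6, 0.4, -0.1]
grip_width: 0.304
grip_force: 0.0
```

```bash
python3 - <<'E'
from h import *
np.set_printoptions(precision=1,suppress=True)
s=sense();print(s["time_s"],s["eef_pos"],s["force"],s["grip_width"])
c="wrist"
im=capture(c);cv2.imwrite(f"pics/{c}0.png",im[:,:,::-1])
for n,z in (("bay",0),("guide",0),("notch",24),("lip",6),("flap",12),("wing",23),("sleeve",0),("canister",0)):
    for r in spot_point(c,n)[:2]: print(n,round(r["score"],2),np.array(r["xy"]),hit(c,r["xy"],z))
for n,z in (("sleeve",18),("wing",23)):
    r=trace(c,n)[0]; np.save(f"m_{n}.npy",r["mask"])
    ct=max(cv2.findContours(r["mask"].astype(np.uint8),0,2)[0],key=cv2.contourArea)
    w=np.array([hit(c,p[0].astype(float),z)[:2] for p in ct],np.float32)
    print(n,r["score"],cv2.minAreaRect(w),cv2.boxPoints(cv2.minAreaRect(w)))
E
```

```text
2.8667 [599.4   9.  220.5] [ 0.6  0.4 -0.1] 0.3042044648226416
bay 0.75 [356.9 142. ] [650.6 -13.2   0. ]
notch 0.65 [325.1 113.4] [670.2  19.   24. ]
lip 0.87 [354.7 144.6] [648.9 -10.7   6. ]
flap 0.82 [268.  154.5] [628.3  60.9  12. ]
flap 0.75 [354.2 142.4] [651.2  -9.1  12. ]
wing 0.56 [229.7 210.5] [576.7  85.9  23. ]
sleeve 0.85 [335.8 283.9] [512.7 -20.4   0. ]
sleeve 0.33 [504.1 255.5] [ 571.4 -173.3    0. ]
canister 0.66 [469.4 160.2] [ 653.  -113.1    0. ]
sleeve 0.74 ((513.44921875, -20.249191284179688), (60.70467758178711, 56.355587005615234), 19.35879898071289) [[475.5  -3.7]
 [494.2 -56.9]
 [551.4 -36.8]
 [532.7  16.4]]
wing 0.72 ((576.7606201171875, 84.89955139160156), (156.35055541992188, 56.814979553222656), 13.739323616027832) [[494.1  93.9]
 [507.6  38.7]
 [659.4  75.9]
 [646.  131.1]]
```

View pics/wrist0.png

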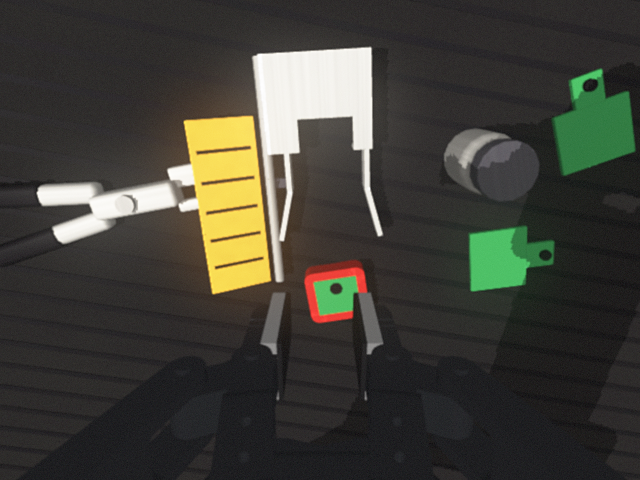

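```bash
cat >> h.py <<'E'
def bay(p,q):
    c,s=np.cos(p[2]),np.sin(p[2]);return np.array([p[0]+c*q[0]-s*q[1],p[1]+s*q[0]+c*q[1],q[2]])
E
python3 - <<'E'
from h import *
from scipy.optimize import least_squares
np.set_printoptions(precision=1,suppress=True)
c4,s4=np.cos(.4),np.sin(.4)
P=[((74,-37,27),(371,48)),((0,-37,27),(372,149)),((0,-22,27),(353,150)),((26,-22,27),(353,118)),((26,22,27),(298,121)),((0,22,27),(299,152)),((74,48,27),(256,54)),
((-77,-42,22),(381,235)),((-77,42,22),(281,240)),((-120,50,16),(280,280)),
((-120,50+62*c4,10+62*s4),(213,293)),((30,50+62*c4,10+62*s4),(185,121)),((-120,50+8*c4,10+8*s4),(270,281))]
f=lambda p:np.concatenate([proj("wrist",bay(p,q))-x for q,x in P])
r=least_squares(f,[640,11,.2],loss="soft_l1");print(r.x[:2],r.x[2].round(4));print(f(r.x).reshape(-1,2))
c,s=np.cos(r.x[2]),np.sin(r.x[2]);B=np.array([[c,s],[-s,c]])
m=np.load("m_sleeve.npy");im=cv2.imread("pics/wrist0.png").astype(int)
# red rim incl. green inside: top-face hull
red=((im[:,:,2]>150)&(im[:,:,1]<90)).astype(np.uint8)
ct=max(cv2.findContours(red,0,2)[0],key=cv2.contourArea)
w=np.array([B@(hit("wrist",p[0].astype(float),18)[:2]-r.x[:2]) for p in ct],np.float32)
print(cv2.minAreaRect(w),cv2.boxPoints(cv2.minAreaRect(w)))
print(B@(np.array([513,-20.5])-r.x[:2]))
E
```

```text
[641.7  13.9] 0.2312
[[ 0.1 -0.2]
 [-0.2 -0.1]
 [ 0.2 -0.1]
 [-0.5 -1.6]
 [-1.4 -1.6]
 [-0.1  0.7]
 [ 1.2  0.3]
 [-3.5  1. ]
 [ 1.9  0.6]
 [-1.2  1.5]
 [ 0.2  0.7]
 [ 0.3 -0.8]
 [ 1.4 -0.5]]
((-136.0935821533203, -3.9262924194335938), (53.28089141845703, 56.56427001953125), 6.652394771575928) [[-165.8   21.1]
 [-159.3  -35.1]
 [-106.4  -28.9]
 [-112.9   27.3]]
[-133.2   -3.9]
```

```bash
cat >> h.py <<'E'
BP=[641.7,13.9,0.2312]
def go(x,y,z): togo(bay(BP,(x,y,z)),BP[2])
def where():
    s=sense();c,n=np.cos(BP[2]),np.sin(BP[2]);d=np.array(s["eef_pos"][:2])-BP[:2]
    print("t",round(s["time_s"],2),"bay xyz",round(c*d[0]+n*d[1],1),round(-n*d[0]+c*d[1],1),round(s["eef_pos"][2],1),"F bay",(c*np.array(s["force"][0])+n*s["force"][1]).round(1),(-n*np.array(s["force"][0])+c*s["force"][1]).round(1),round(s["force"][2],1),"w",round(s["grip_width"],3))
E
python3 -c "
from h import *
go(-195,-4,60)"
```

```text
shift cm [-15.27   1.76  16.03] rot [ 0.    -0.    -0.051]
```

Emit:
step_arm:
  commands: "0.15 -7.5 0.9 5 0 0 -0.051;0.15 -7.5 0.9 5 0 0 -0.051;0.15 -15.3 1.8 10 0 0 -0.051;0.15 -15.3 1.8 13 0 0 -0.051;0.15 -15.3 1.8 16 0 0 -0.051;0.15 -15.3 1.8 16 0 0 -0.051;0.15 -15.3 1.8 16 0 0 -0.051;0.15 -15.3 1.8 16 0 0 -0.051;0.15 -15.3 1.8 18 0 0 -0.051;0.15 -15.3 1.8 18.8 0 0 -0.051;0.15 -15.3 1.8 18.8 0 0 -0.051"

```text
time_s: 4.33
eef_pos: [453.0, -34.9, 32.2]
ee_rot: [-0.0, 0.993, 0.115, -0.0]
force: [-0.9, 0.3, -0.6]
grip_width: 0.149
grip_force: 0.0
```

```bash
python3 - <<'E'
from h import *
where();im=capture("wrist");cv2.imwrite("pics/w1.png",im[:,:,::-1]);go(-195,-4,24)
E
```

```text
t 4.33 bay xyz -194.8 -4.3 32.2 F bay -0.8 0.5 -0.6 w 0.149
shift cm [-0.04 -0.04  0.89] rot [ 0. -0.  0.]
```

View pics/w1.png

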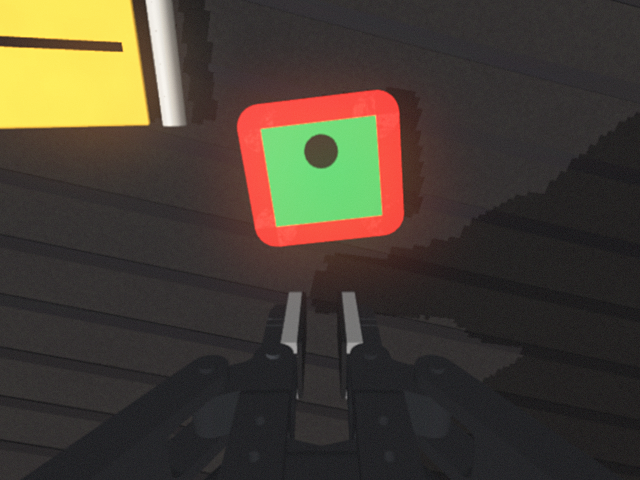

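Emit:
step_arm:
  commands: "0.15 0 0 0.8 0 0 0;0.15 0.8 0 0.8 0 0 0;0.15 1.6 0 0.8 0 0 0;0.15 2.2 0 0.8 0 0 0;0.15 2.8 0 0.8 0 0 0;0.15 3.4 0 0.8 0 0 0;0.15 4 -0.05 0.8 0 0 0;0.15 4.6 -0.1 0.8 0 0 0;0.15 5.2 -0.15 0.8 0 0 0;0.15 5.8 -0.2 0.8 0 0 0;0.15 6.3 -0.25 0.8 0 0 0;0.15 6.8 -0.3 0.8 0 0 0;0.15 7.3 -0.35 0.8 0 0 0;0.15 7.8 -0.4 0.8 0 0 0;0.15 8.2 -0.4 0.8 0 0 0;0.15 8.5 -0.4 0.8 0 0 0;0.15 8.5 -0.4 0.8 0 0 0"

```text
time_s: 5.8
eef_pos: [535.0, -11.6, 24.3]
ee_rot: [0.0, 0.993, 0.115, 0.0]
force: [0.6, 0.7, 0.8]
grip_width: 0.149
grip_force: 0.0
```

```bash
cat >> h.py <<'E'
def look(fn):
    im=capture("wrist")[:,:,::-1].copy();cv2.imwrite(f"pics/{fn}.png",im);i=im.astype(int)
    k=(((i[:,:,2]>150)&(i[:,:,1]<110)&(i[:,:,0]<110))).astype(np.uint8)
    ct=max(cv2.findContours(k,0,2)[0],key=cv2.contourArea)
    c,s=np.cos(BP[2]),np.sin(BP[2]);B=np.array([[c,s],[-s,c]])
    w=np.array([B@(hit("wrist",p[0].astype(float),18)[:2]-BP[:2]) for p in ct],np.float32)
    r=cv2.minAreaRect(w);print("sleeve bay",np.round(r[0],1),np.round(r[1],1),round(r[2],1))
    print(np.round(cv2.boxPoints(r)).tolist())
E
python3 - <<'E'
from h import *
where();look("w2")
E
```

```text
t 5.8 bay xyz -109.7 -0.4 24.3 F bay 0.8 0.5 0.8 w 0.149
sleeve bay [-72.5  -3.4] [56.7 53.4] 90.0
[[-99.0, -32.0], [-46.0, -32.0], [-46.0, 25.0], [-99.0, 25.0]]
```

View pics/w2.png

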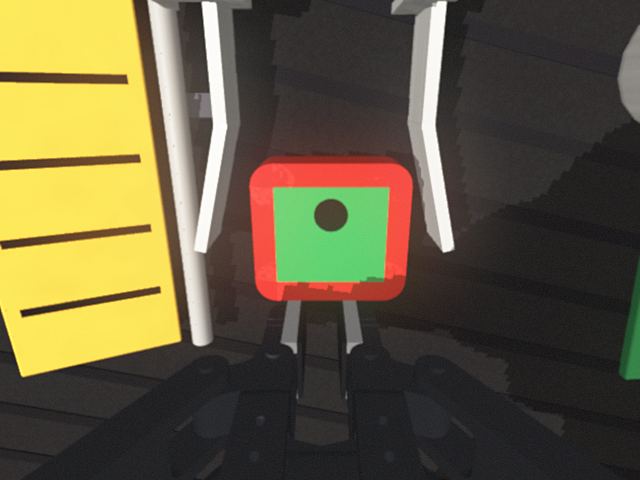

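Emit:
step_arm:
  commands: "0.15 0.5 0 0 0 0 0;0.15 1 0 0 0 0 0;0.15 1.5 -0.1 0 0 0 0;0.15 2 -0.1 0 0 0 0;0.15 2.5 -0.2 0 0 0 0;0.15 3 -0.2 0 0 0 0;0.15 3.4 -0.2 0 0 0 0;0.15 3.8 -0.2 0 0 0 0;0.15 3.8 -0.2 0 0 0 0"

```text
time_s: 6.6
eef_pos: [571.7, -0.9, 24.3]
ee_rot: [0.0, 0.993, 0.115, 0.0]
force: [-0.6, 0.5, 0.2]
grip_width: 0.15
grip_force: 0.0
```

```bash
python3 - <<'E'
from h import *
where();look("w3")
E
```

```text
t 6.6 bay xyz -71.6 1.6 24.3 F bay -0.5 0.6 0.2 w 0.15
sleeve bay [-34.9  -1.5] [52.4 56.6] 0.0
[[-61.0, 27.0], [-61.0, -30.0], [-9.0, -30.0], [-9.0, 27.0]]
```

```bash
python3 - <<'E'
from h import *
go(-80,51,60)
c,s=np.cos(BP[2]),np.sin(BP[2]);B=np.array([[c,s],[-s,c]])
for p in ((236,249),(240,268),(228,258)):
    for z in (5,15,26): print(p,z,(B@(hit("top",p,z)[:2]-BP[:2])).round(1))
a=cv2.imread("pics/top0.png")[230:330,160:300];b=cv2.resize(a,None,fx=4,fy=4,interpolation=2)
cv2.imwrite("pics/crop.png",b)
E
```

```text
shift cm [-0.81 -4.94 -3.57] rot [ 0.    -0.001 -0.   ]
(236, 249) 5 [ -8.6 114. ]
(236, 249) 15 [-10.5 112.8]
(236, 249) 26 [-12.5 111.5]
(240, 268) 5 [-42.3 113.9]
(240, 268) 15 [-43.7 112.7]
(240, 268) 26 [-45.4 111.4]
(228, 258) 5 [-20.8 130.5]
(228, 258) 15 [-22.5 129.1]
(228, 258) 26 [-24.4 127.6]
```

View pics/crop.png

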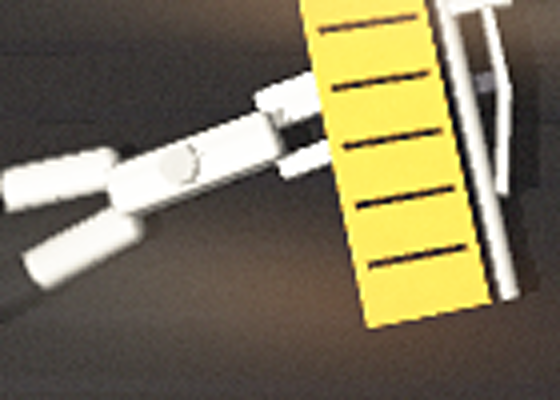

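```bash
python3 - <<'E'
from h import *
c,s=np.cos(BP[2]),np.sin(BP[2]);B=np.array([[c,s],[-s,c]])
for p in ((122,287),(132,318),(238,259),(181.9,279.3)):
    print(p,(B@(hit("top",p,10)[:2]-BP[:2])).round(1))
for p in ((431.7,285.8),): print((B@(hit("scene",p,0)[:2]-BP[:2])).round(1))
r=trace("top","applicator");print([(x["score"],x["rect"]) for x in r][:2])
im=capture("scene")[:,:,::-1]
cv2.imwrite("pics/scrop.png",cv2.resize(im[215:345,290:490],None,fx=4,fy=4,interpolation=2))
E
```

```text
(122, 287) [-29.7 318.4]
(132, 318) [-85.3 310.4]
(238, 259) [-27.2 113.5]
(181.9, 279.3) [-39.7 214. ]
[-49.3 218.8]
[(0.97, [181.2, 284.2, 119.3, 76.1])]
```

View pics/scrop.png

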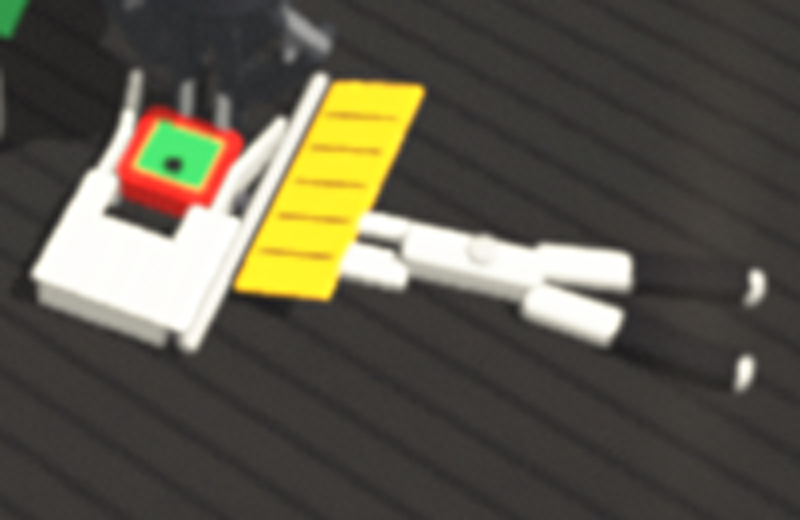

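Emit:
step_arm:
  commands: "0.15 -0.8 0 0 0 0 0;0.15 -0.8 0 -2.5 0 0 0;0.15 -0.8 0 -5 0 0 0;0.3 -0.8 -0.5 -6 0 0 0;0.5 -0.8 -2.5 -6 0 0 0;0.88 -0.8 -4.9 -6 0 0 0;0.88 -0.8 -4.9 -6 0 0 0;0.88 -0.8 -4.9 -6 0 0 0;0.88 -0.8 -4.9 -6 0 0 0;0.88 -0.8 -4.9 -6 0 0 0;0.88 -0.8 -4.9 -6 0 0 0;0.88 -0.8 -4.9 -6 0 0 0"

```text
time_s: 7.75
eef_pos: [552.0, 44.3, 84.2]
ee_rot: [-0.0, 0.993, 0.115, -0.0]
force: [0.6, 0.8, 0.8]
grip_width: 0.885
grip_force: 0.0
```

```bash
python3 - <<'E'
from h import *
where();look("w4");go(-80,51,45)
E
```

```text
t 7.75 bay xyz -80.3 50.1 84.2 F bay 0.8 0.6 0.8 w 0.885
sleeve bay [-34.2  -1.5] [57.2 52.2] 89.8
[[-60.0, -30.0], [-8.0, -30.0], [-8.0, 27.0], [-60.0, 27.0]]
shift cm [ 0.03 -0.08  3.92] rot [-0.     0.    -0.001]
```

View pics/w4.png

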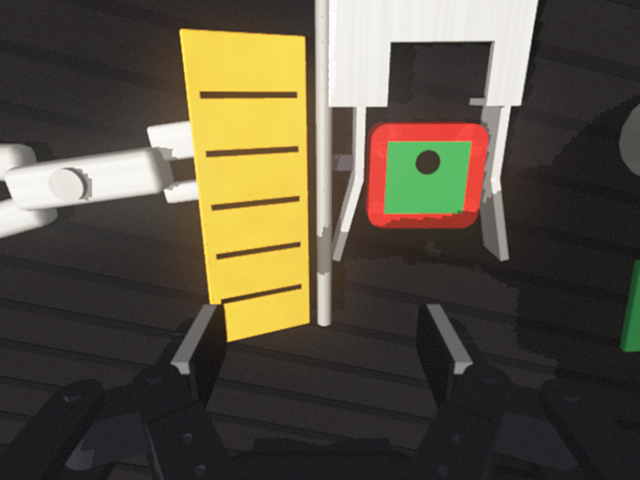

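Emit:
step_arm:
  commands: "0.88 0 0 2 0 0 0;0.88 0 0 3.9 0 0 0;0.88 0 0 4.2 0 0 0;0.88 0 0 4.5 0 0 0;0.88 0 0 4.8 0 0 0;0.88 0 0 5.1 0 0 0;0.88 0 0 5.4 0 0 0;0.88 0 0 5.4 0 0 0"

```text
time_s: 8.47
eef_pos: [552.4, 44.8, 30.6]
ee_rot: [0.0, 0.993, 0.115, 0.001]
force: [0.8, 0.2, 2.9]
grip_width: 0.882
grip_force: 1.2
```

```bash
python3 - <<'E'
from h import *
where()
E
```

```text
t 8.47 bay xyz -79.9 50.6 30.6 F bay 0.9 -0.0 2.9 w 0.882
```

Emit:
step_arm:
  commands: "0.88 0 0 0.3 0 0 0;0.88 0 0 0.6 0 0 0;0.88 0 0 0.9 0 0 0;0.88 0 0 0.9 0 0 0"

```text
time_s: 8.8
eef_pos: [552.1, 44.9, 21.1]
ee_rot: [-0.0, 0.993, 0.115, 0.0]
force: [1.6, 2.2, 4.0]
grip_width: 0.879
grip_force: 1.8
```

```bash
python3 - <<'E'
from h import *
where();look("w5")
im=cv2.imread("pics/w5.png");r=spot_point("wrist","lip");print([(x["score"],x["xy"]) for x in r][:2])
r=search_frame("wrist","applicator");print([(x["score"],x["rect"]) for x in r][:1])
E
```

```text
t 8.8 bay xyz -80.1 50.7 21.1 F bay 2.0 1.8 4.0 w 0.879
sleeve bay [-33.1  -1.9] [56.8 49.4] 89.8
[[-58.0, -30.0], [-9.0, -30.0], [-8.0, 26.0], [-58.0, 27.0]]
[(0.74, [595.3, 104.0])]
[(0.62, [77.5, 190.3, 151.9, 114.4])]
```

View pics/w5.png

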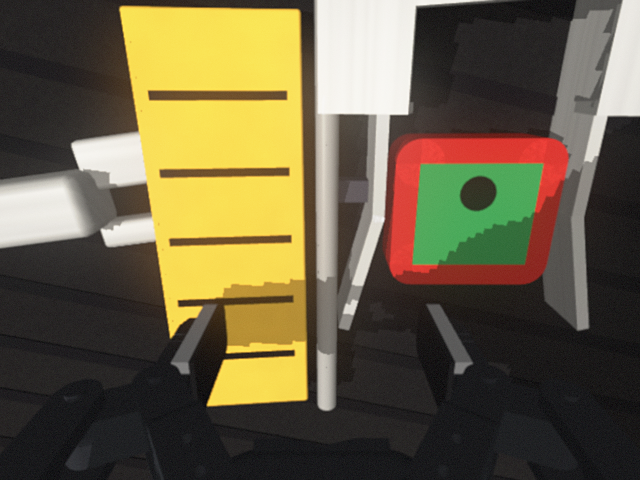

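Emit:
step_arm:
  commands: "0.88 0 0 0.2 0 0 0;0.88 0 0 0.35 0 0 0;0.88 0 0 0.35 0 0 0"

```text
time_s: 9.2
eef_pos: [552.3, 45.0, 20.2]
ee_rot: [-0.0, 0.993, 0.115, 0.0]
force: [-8.3, 2.7, 29.0]
grip_width: 0.878
grip_force: 13.9
```

```bash
python3 - <<'E'
from h import *
from scipy.optimize import least_squares
where();look("w6")
r=spot_point("wrist","lip");print([(x["score"],x["xy"]) for x in r][:2])
r=spot_point("wrist","notch");print([(x["score"],x["xy"]) for x in r][:2])
r=spot_point("wrist","wing");print([(x["score"],x["xy"]) for x in r][:2])
def fp(q,a): # flap pt opened by a: rotation about -x at y50 z12
    y,z=q[1]-50,q[2]-12;c,s=np.cos(-a),np.sin(-a);return bay(BP,(q[0],50+c*y-s*z,12+s*y+c*z))
c4,s4=np.cos(.4),np.sin(.4)
for a in (.2,.25,.3,.35,.4):
    print(a,[proj("wrist",fp(q,a)).round(0).tolist() for q in ((1.5,-27,6),(0,22,27),(0,-22,27),(0,48,27),(-120,50+62*c4,10+62*s4))])
E
```

```text
t 9.2 bay xyz -79.9 50.7 20.2 F bay -7.5 4.5 29.0 w 0.878
sleeve bay [-33.2  -1.8] [56.7 49.5] 89.8
[[-58.0, -30.0], [-9.0, -30.0], [-8.0, 27.0], [-58.0, 27.0]]
[(0.77, [598.2, 105.7]), (0.67, [326.0, 110.9])]
[(0.61, [232.8, 243.6])]
[(0.88, [232.9, 243.0])]
0.2 [[577.0, 106.0], [412.0, 114.0], [588.0, 115.0], [321.0, 113.0], [174.0, 423.0]]
0.25 [[583.0, 107.0], [409.0, 114.0], [590.0, 115.0], [318.0, 113.0], [175.0, 417.0]]
0.3 [[589.0, 107.0], [406.0, 114.0], [592.0, 116.0], [316.0, 113.0], [177.0, 411.0]]
0.35 [[595.0, 107.0], [403.0, 114.0], [593.0, 117.0], [313.0, 113.0], [180.0, 405.0]]
0.4 [[599.0, 108.0], [399.0, 115.0], [592.0, 117.0], [311.0, 113.0], [182.0, 400.0]]
```

View pics/w6.png

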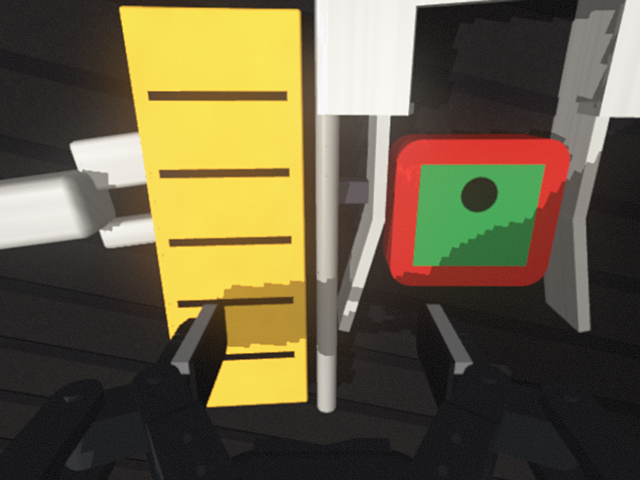

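Emit:
step_arm:
  commands: "0.88 0 0 -0.4 0 0 0;0.88 0.4 0.1 -0.4 0 0 0;0.88 0.8 0.2 -0.4 0 0 0;0.88 1.2 0.2 -0.4 0 0 0;0.88 1.6 0.2 -0.4 0 0 0;0.88 2 0.2 -0.4 0 0 0;0.88 2.4 0.2 -0.4 0 0 0;0.88 2.8 0.2 -0.4 0 0 0;0.88 3.2 0.2 -0.4 0 0 0;0.88 3.2 0.2 -0.4 0 0 0"

```text
time_s: 10.23
eef_pos: [584.4, 50.3, 21.8]
ee_rot: [0.0, 0.993, 0.115, 0.001]
force: [-0.1, -0.1, 3.7]
grip_width: 0.881
grip_force: 1.8
```

```bash
python3 - <<'E'
from h import *
where();look("w7")
E
```

```text
t 10.23 bay xyz -47.4 48.6 21.8 F bay -0.2 -0.1 3.7 w 0.881
sleeve bay [10.3 -7.2] [48.5 15.3] 75.5
[[-3.0, -29.0], [12.0, -33.0], [24.0, 14.0], [9.0, 18.0]]
```

View pics/w7.png

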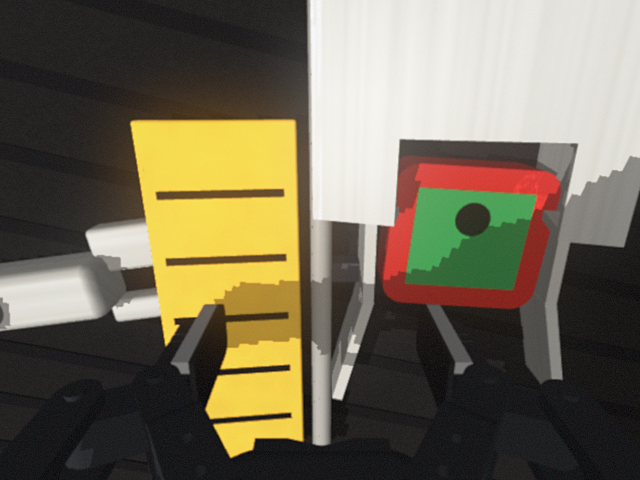

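Emit:
step_arm:
  commands: "0.88 -0.2 0.2 0 0 0 0;0.88 0.4 0.3 0 0 0 0;0.88 0.8 0.3 0 0 0 0;0.88 1.2 0.3 0 0 0 0;0.88 1.6 0.3 0 0 0 0;0.88 2 0.3 0 0 0 0;0.88 2.4 0.3 0 0 0 0;0.88 2.8 0.3 0 0 0 0;0.88 3.2 0.3 0 0 0 0;0.88 3.2 0.3 0 0 0 0"

```text
time_s: 11.12
eef_pos: [616.1, 54.7, 21.8]
ee_rot: [0.0, 0.993, 0.115, 0.0]
force: [-1.0, 0.2, 3.1]
grip_width: 0.879
grip_force: 2.0
```

```bash
python3 - <<'E'
from h import *
where();look("w8")
E
```

```text
t 11.12 bay xyz -15.6 45.6 21.8 F bay -0.9 0.4 3.1 w 0.879
sleeve bay [15.2 20.3] [4.6 5. ] 3.0
[[13.0, 23.0], [13.0, 18.0], [18.0, 18.0], [17.0, 23.0]]
```

View pics/w8.png

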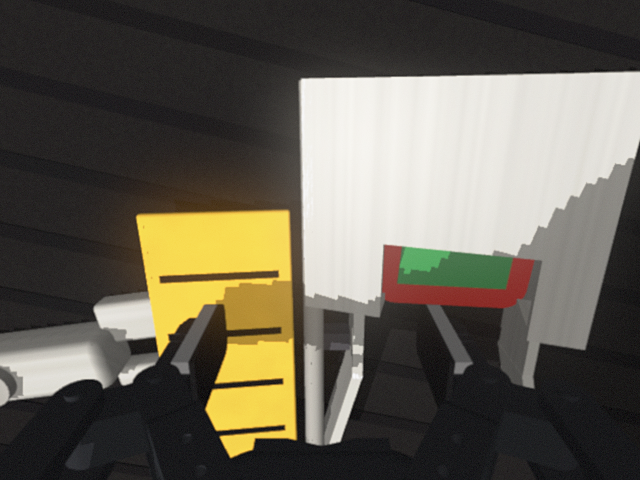

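Emit:
step_arm:
  commands: "0.88 0.4 0 0 0 0 0;0.88 0.8 0 0 0 0 0;0.88 1.2 0 0 0 0 0;0.88 1.5 0 0 0 0 0;0.88 1.8 0 0 0 0 0;0.88 2 0 0 0 0 0;0.88 2 0 0 0 0 0"

```text
time_s: 11.75
eef_pos: [635.3, 59.2, 21.8]
ee_rot: [0.0, 0.993, 0.115, 0.0]
force: [-1.2, -0.5, 3.4]
grip_width: 0.88
grip_force: 2.1
```

```bash
python3 - <<'E'
from h import *
where();look("w9")
E
```

```text
t 11.75 bay xyz 4.2 45.6 21.8 F bay -1.3 -0.2 3.4 w 0.88Traceback (most recent call last):
  File "<stdin>", line 2, in <module>
  File "h.py", line 29, in look
    ct=max(cv2.findContours(k,0,2)[0],key=cv2.contourArea)
ValueError: max() iterable argument is empty
```

Emit:
step_arm:
  commands: "0.88 0.1 0 0 0 0 0;0.88 0.2 0 0 0 0 0;0.88 0.2 0 0 0 0 0"

```text
time_s: 12.05
eef_pos: [636.0, 59.4, 21.7]
ee_rot: [-0.0, 0.993, 0.115, -0.001]
force: [-8.3, -2.9, 6.3]
grip_width: 0.882
grip_force: 5.2
```

```bash
python3 -c "
from h import *
where()"
```

```text
t 12.05 bay xyz 4.9 45.6 21.7 F bay -8.7 -0.9 6.3 w 0.882
```

Emit:
step_arm:
  commands: "0.88 -0.8 0 0 0 0 0;0.88 -1.6 0 0 0 0 0;0.88 -2.4 0 0 0 0 0;0.88 -3.2 0 0 0 0 0;0.88 -4 0 0 0 0 0;0.88 -4 0 -0.5 0 0 0;0.88 -4 0 -1 0 0 0;0.88 -4 0 -1.5 0 0 0;0.88 -4 0 -2 0 0 0;0.88 -4 0 -2.5 0 0 0;0.88 -4 0 -4 0 0 0;0.88 -4 0 -8 0 0 0;0.88 -4 0 -12 0 0 0;0.88 -4 0 -16 0 0 0;0.88 -4 0 -20 0 0 0;0.88 -4 0 -20 0 0 0"

```text
time_s: 13.38
eef_pos: [600.3, 50.6, 230.5]
ee_rot: [0.001, 0.993, 0.115, 0.007]
force: [0.7, 0.8, 0.0]
grip_width: 0.882
grip_force: 0.0
```

```bash
python3 - <<'E'
from h import *
where();im=capture("wrist")[:,:,::-1];cv2.imwrite("pics/w10.png",im)
t=capture("top")[:,:,::-1];cv2.imwrite("pics/top1.png",t)
for n in ("applicator","canister","tag_a"): print(n,[(x["score"],np.round(x["xy"],1)) for x in spot_point("top",n)[:2]])
c4,s4=np.cos(.4),np.sin(.4)
for q in ((0,-37,27),(0,-22,27),(74,-37,27),(-120,50+62*c4,10+62*s4),(30,50+62*c4,10+62*s4)): print(q,proj("wrist",bay(BP,q)).round(0))
E
```

```text
t 13.38 bay xyz -31.9 45.2 230.5 F bay 0.8 0.6 0.0 w 0.882
applicator []
canister [(0.88, array([374. , 220.9]))]
tag_a [(0.85, array([411.7, 274.2])), (0.73, array([427.9, 197.8]))]
(0, -37, 27) [424. 159.]
(0, -22, 27) [405. 159.]
(74, -37, 27) [433.  60.]
(-120, np.float64(107.10578162817887), np.float64(34.143937223136334)) [254. 295.]
(30, np.float64(107.10578162817887), np.float64(34.143937223136334)) [242. 122.]
```

View pics/w10.png

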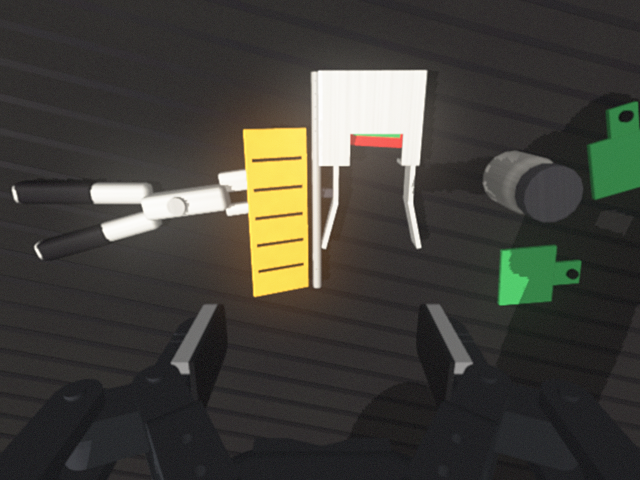

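```bash
python3 - <<'E'
from h import *
im=capture("wrist")[:,:,::-1];cv2.imwrite("pics/w11.png",im)
where()
print(hit("wrist",(177,207),26).round(1),"top pivot before/after diff:")
a=cv2.imread("pics/top0.png").astype(int);b=cv2.imread("pics/top1.png").astype(int)
d=np.abs(a-b).max(2);print("applicator visible-part diff",np.median(d[262:320,120:175]),(d[262:320,120:175]>60).sum(), "wing",np.median(d[222:308,238:275]))
for n,z in (("lip",6),("wing",23),("applicator",0),("canister",0)): print(n,[(round(x["score"],2),hit("wrist",x["xy"],z).round(1)) for x in spot_point("wrist",n)[:2]])
print("expected lip",bay(BP,(1.5,-27,6)),"wing",bay(BP,(-45,82,23)))
E
```

```text
t 13.68 bay xyz -34.7 45.8 220.3 F bay 0.3 0.1 -0.3 w 0.879
[563.7 169.1  26. ] top pivot before/after diff:
applicator visible-part diff 171.0 2798 wing 84.0
lip [(0.96, array([650.9, -12.3,   6. ]))]
wing [(0.76, array([578.1,  82.7,  23. ]))]
applicator [(0.88, array([552.4, 212.5,   0. ]))]
canister [(0.81, array([ 656.9, -113.3,    0. ])), (0.33, array([650.2, -12.4,   0. ]))]
expected lip [649.34702367 -12.03786863   6.        ] wing [579.10740233  83.40659478  23.        ]
```

View pics/top1.png

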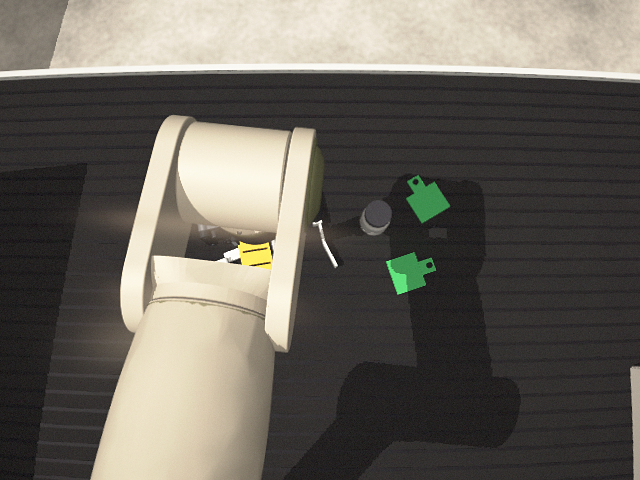

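The arm covers most of the top view, but the canister at (375,217) and the two tags at (427,200) and (410,272) are unmoved. In the wrist view, the lip and wing sit where they should with the flap shut. The applicator is in place to within the measuring error.

```bash
python3 -c "
from rig import *
print(finish_job())"
```

```text
the job is handed in; nothing more can be done
None
```

The sleeve is pushed to the compartment's back wall with the flap shut behind it. The canister, applicator and tags show no movement within camera accuracy. The job was handed in at about 14 s; no verdict was returned.

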